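# Trip test on the bench safety tester

## Task

Get the bench tester ready and prove its trip: first put the loose heatsink that blocks the selector's track into the red bin, then slide the black selector grip all the way to its end stop at the green mark, which draws the orange shutter off the red test button. Press the test button fully so that the yellow-balled lever drops, then lift the lever back up until it stays up by itself. Leave the bottle, jar, spool and drawer box where they stand.

Things in the scene. Friction and masses are not known exactly. Their poses are not given: they have to be found in the camera images.
- console: Grey bench tester, fixed, 150 (x) x 300 (y) x 50 (z) mm; origin at the centre of its underside, flat deck at z = 50; x from front edge (robot side) to rear, y along its length. In this frame (mm): selector track along y at x = -35; red test button at x 35, y -98; lever pivot at x 30, y 100, z 56, between two black cheeks (x 10 to 50, y 85 to 115, up to z 70).
- selector (a joint): Travel of the selector grip along console +y in m: 0 = start end, y = -105 mm (white mark), 0.110 = end stop, y = +5 mm (green mark). Starts near 0. Friction about 2.5 N, stays where it is left.
- selector_top (a point): Centre of the top of the black selector grip: block 22 (console x) x 16 (console y) x 36 mm high from the deck, white line across. On its +x side a 12 mm wide neck carries an orange shutter plate 12 to 16 mm above the deck, 23 to 92 mm from the grip's centre in x, +-25 mm in y, which covers the test button until the selector is slid away.
- test_button (a joint): Press depth of the red test button in m: 0 = out, 0.006 = fully in. Springs back; 1.2 N to start, 4 N fully in. The lever trips at about 0.004.
- button_top (a point): Centre of the top of the red button: cap 24 mm diameter, standing 8 mm above the deck (2 mm when fully in), pressed straight down. Hidden under the orange shutter at the start.
- trip_lever (a joint): Angle of the trip lever in rad: 0 = up, leaning 0.25 rad past upright towards console +x against its stop; 1.35 = dropped, leaning 1.10 rad from upright towards console -x. It turns about an axis along console y. No spring: its own weight (80 g) holds it in either end position, tipping over at about 0.25 (upright). Starts up.
- lever_ball (a point): Centre of the yellow ball, 20 mm diameter, on the lever's 8 mm steel stem, 60 mm from the pivot. In the console's frame it is at x = 45, z = 114 mm when up and at x = -23, z = 83 mm when dropped (y = 100).
- heatsink: Loose finned aluminium heatsink, 40 (x) x 22 (y) x 25 (z) mm, about 50 g, lying on the deck across the selector's track at any yaw; origin at the centre of its underside. Graspable across its 22 mm width.
- bin: Loose open red bin, 120 (x) x 100 (y) x 50 mm high, walls and floor 4 mm, 350 g, empty, beside one end of the console; origin at the centre of its underside.
- bottle: White bottle with yellow cap, 46 mm diameter, 150 mm high, standing near the console; origin at the centre of its underside. Leave alone.
- jar: Amber jar with blue cap, 52 mm diameter, 60 mm high, standing near the console; origin at the centre of its underside. Leave alone.
- spool: Copper-coloured spool, 54 mm diameter, 45 mm high, standing near the console; origin at the centre of its underside. Leave alone.
- drawer_box: Grey two-drawer parts box with clear drawer fronts, 100 x 90 x 55 mm high, at the other end of the console from the bin; origin at the centre of its underside. Leave alone.
There are look-alikes about, which are no part of the job. Of the things like the heatsink, leave any that is blue; of the rest the larger one is meant.

How it is judged:
By the outcome, as a careful person would: the job done as asked, in the order asked, and still so for the second after the job is handed in, with the robot touching nothing.
It also fails if it takes over 69 s, if anything falls off the work surface, if the arm or the gripper's body presses on something with over 40 N, if the wrist force passes 120 N, or if a joint passes its speed limit or range.

## Robot

A 6-joint arm with a two-finger parallel gripper is mounted at the origin on the work surface. World frame = base frame: x ahead of the robot, y to its left, z up, the work surface at z = 0. Lengths are in m, angles in rad, forces in N, time in s.
With the tool pointing down it reaches from about 0.25 to 0.8 m from the base axis. Payload 3.9 kg.
Tool frame: the origin (TCP) lies where the fingers leave the gripper's body, on its centre line; the fingertips stand 73 mm ahead of it and the grasp point (between the pads) lies 54 mm ahead of it; z points along the fingers, y is the line along which they close (so a half turn about z gives the same grasp; the last joint's range is limited). The gripper opens to 85 mm and grips with 20 to 120 N. Pads are 22 mm wide; open, the fingers measure 114 mm over their backs; the gripper's body (76 mm by 85 mm) begins 54 mm behind the grasp point. The pads swing forward as they close: fully open they stand 13 mm farther back than shut.
Start: joints at [1.302, 0.26, -0.138, 1.173, 0, 1.571], TCP at [0.139, 0.506, 0.304] pointing down, gripper open.
Joint ranges: [-2.78, 2.78], [-0.83, 1.72], [-1.28, 1.37], [-1.9, 2.12], [-1.57, 1.48], [-3.14, 3.14]. Speed limits (rad/s): [2.57, 2.57, 3.14, 3.14, 3.14, 3.14].

## Interface

Orientations are given as a unit quaternion [w, x, y, z].
In Python, from station import r gives the robot as it stands.
- The arm moves only by the shell command python3 -m inch 'ROWS' [FORCE]. ROWS is JSON, a list of rows, each a list of 3 entries, a list of its own where there are three numbers: the opening, from 0 (shut) to 1 (fully open), then the shift along the tool's x, y, z in cm, then the turn about the tool's z in degrees. In form: [[grip, [dx, dy, dz], turn], ...]. A call has exactly 5 rows; each row shifts and turns the commanded pose from where the row before left it, along the tool's axes as they then stand; what a row does not reach is not made up. A row lasts 1/12 s, in which the tool goes at most 41.7 mm and 7.16 degrees, less where a joint would pass 70% of its speed; a pose out of reach is approached as far as the arm can. A call with a gripper value outside its range is refused whole. The fingers move at their own pace and stop on an object; FORCE is the grip in N (left out, the last holds). Time passes only in rows, so rows that do not move let the fingers close, or fill a call up. It gives the time, the measured TCP pose, the force, the opening and the grip force at its end, in the units of the state.
- r.read_state(): the state, without advancing time (a new reading comes with each control period).
- r.grab_frame(name): name is "scene" or "top" or "wrist"; returns a dict with "pixels" (384x512x3 uint8, red, green, blue), "range_z" (384x512 float32, m along the optical axis (not along the pixel's ray), 0 where there is no reading), "fx", "fy", "cx", "cy" (pixels), "T" (4x4, takes a point from camera to world coordinates); the wrist camera has in their place "T_tool_cam" (4x4, takes a point from camera to tool coordinates, whose origin is the TCP and whose axes are the flange's). Camera axes: x right, y down, z forward; pixel columns grow to the right and rows downward; lengths in m; the calibration is good to about 2 mm. A picture is of the moment at which its call begins: read the wrist's pose just before it.
- r.finish_job(): hands the job in; it is judged then, once.
The state is a dict: "clock": time; "q": joint angles; "joint_velocities": joint speeds; "joint_torque": joint torques, N m; "tcp_pos": TCP position; "ee_rot": TCP orientation; "force": force on the tool from outside, world axes, zero at the start; "ft_torque": the same for the moment, N m; "grip_width": opening from 0.0 (shut) to 1.0 (fully open); "finger_force": force on a finger pad.
Only numpy, scipy, OpenCV 4.12 (cv2) and the standard library are available. Lean on these libraries where they do the work, as an engineer would, in place of code of your own. Each camera call takes 0.05 s, during which the arm holds its last target. There are 200 camera calls.

## Working session

There is one attempt and no reset: what is moved stays moved. The work goes in short steps, Python scripts to look and compute and a shell command to move; the robot and the scene stay as the last step left them, time stands still between calls to the robot, and variables do not carry over. Pictures are saved under pics/ and viewed, at most 10 in all, crops included, and the job is handed in when it is done.

```bash
ls; mkdir -p pics
cat > h.py <<'E'
import numpy as np, cv2
from station import r
from scipy.spatial.transform import Rotation as R
def save(name,f): cv2.imwrite('pics/'+name, cv2.cvtColor(f['pixels'],cv2.COLOR_RGB2BGR))
def pts(f,T=None):
    T=f['T'] if T is None else T
    z=f['range_z']; v,u=np.mgrid[:z.shape[0],:z.shape[1]]
    P=np.stack([(u-f['cx'])/f['fx']*z,(v-f['cy'])/f['fy']*z,z,np.ones_like(z)],-1)
    return (P@T.T)[...,:3]
def ray(f,u,v,h,T=None):
    T=f['T'] if T is None else T
    d=T[:3,:3]@np.array([(u-f['cx'])/f['fx'],(v-f['cy'])/f['fy'],1]); o=T[:3,3]
    return o+d*(h-o[2])/d[2]
E
python3 - <<'E'
from h import *
s=r.read_state(); print(s)
a=r.grab_frame('top'); b=r.grab_frame('scene')
import pickle; pickle.dump((a,b),open('f0.pkl','wb'))
save('top0.png',a); save('scene0.png',b)
print(a['T'],b['T'],a['fx'],b['fx'])
E
```

```text
pics
{'clock': 0.0, 'q': array([ 1.30199276e+00,  2.60644441e-01, -1.39413364e-01,  1.17269087e+00,
        4.11974356e-05,  1.57080800e+00]), 'joint_velocities': array([-6.49665897e-04, -8.18937774e-04,  8.48535323e-04,  5.29064671e-05,
        9.82958072e-04,  1.52256592e-04]), 'joint_torque': array([ 3.79738494e-04, -4.05683863e+01,  2.53920418e+01,  1.89779140e-02,
       -1.03384241e-04, -6.56645597e-06]), 'tcp_pos': array([0.1392703 , 0.50561093, 0.30306876]), 'ee_rot': array([-1.51212305e-04,  1.34003253e-01,  9.90980411e-01, -9.64612039e-04]), 'force': array([-0.31047367, -0.12289108,  0.66639616]), 'ft_torque': array([-0.02676524,  0.01575003,  0.04495953]), 'finger_force': 0.0, 'grip_width': 1.000212415860205}
[[ 0.00446587 -0.98207765  0.18842384  0.37110055]
 [-0.99926605 -0.01155139 -0.03652284  0.04909764]
 [ 0.03804482 -0.18812245 -0.98140845  0.91895995]
 [ 0.          0.          0.          1.        ]] [[ 0.66850657  0.49030917 -0.55919218  0.93495498]
 [ 0.74363696 -0.45095329  0.49360429 -0.32819789]
 [-0.01015085 -0.74581368 -0.66607726  0.56024039]
 [ 0.          0.          0.          1.        ]] 419.76051929032053 375.41040859098257
```

View pics/top0.png

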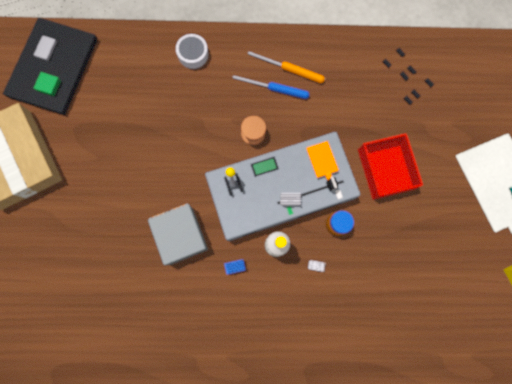

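View pics/scene0.png

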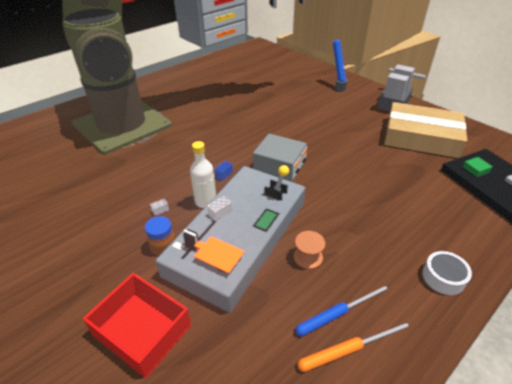

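In the top view there are three heatsink-like things: grey on the deck (290,199), blue on the table (235,267) and small pale (316,266). Blue is excluded, and of the other two the larger lies on the deck across the track, so (290,199) is meant. The selector grip is at (333,184), shutter at (322,160), bin at (390,167) and lever ball at (230,171). Next I'll confirm with a crop and measure.

Run:
```python
from h import *
import pickle; a,b=pickle.load(open('f0.pkl','rb'))
A=a['pixels'][120:285,200:430]; B=b['pixels'][130:310,130:330]
im=np.vstack([cv2.resize(A,(690,495//2*2),interpolation=cv2.INTER_CUBIC)])
cv2.imwrite('pics/crop0.png',cv2.cvtColor(im,cv2.COLOR_RGB2BGR))
Ws={}
for n,f in (('top',a),('scene',b)):
    P=pts(f);ok=f['range_z']>0
    hsv=cv2.cvtColor(f['pixels'],cv2.COLOR_RGB2HSV); H,S,V=[hsv[...,i].astype(int) for i in range(3)]
    area=(P[...,0]>.2)&(P[...,0]<.75)&(P[...,1]>-.35)&(P[...,1]<.3)&ok
    m=area&(abs(P[...,2]-.05)<.006)&(S<70)
    k,l,st,_=cv2.connectedComponentsWithStats(m.astype(np.uint8)); i=1+st[1:,4].argmax()
    q=P[l==i]; rc=cv2.minAreaRect((q[:,:2]*1000).astype(np.float32)); print(n,'deck',rc,np.median(q[:,2]),len(q))
    for nm,mm in dict(red=((H<4)|(H>176))&(S>200),orange=(H>8)&(H<18)&(S>230),yellow=(H>24)&(H<33)&(S>180),blue=(H>105)&(H<120)&(S>180),copper=(H>4)&(H<14)&(S>110)&(S<210)&(P[...,2]>.02)&(V>130),green=(H>50)&(H<75)&(S>150)).items():
        k,l,st,c=cv2.connectedComponentsWithStats((mm&area).astype(np.uint8))
        for i in range(1,k):
            if st[i,4]>8:
                q=P[l==i]; print(n,nm,c[i].round(),st[i,4],'mean',q.mean(0).round(3),'min',q.min(0).round(3),'max',q.max(0).round(3))
```

```text
top deck ((542.0516357421875, -28.036941528320312), (150.2815399169922, 300.0529479980469), 18.833463668823242) 0.04907043025353952 7909
top red [389. 166.] 2645 mean [ 0.591 -0.27   0.015] min [ 0.519 -0.338 -0.002] max [ 0.655 -0.203  0.054]
top orange [328. 226.] 10 mean [ 0.455 -0.126  0.023] min [ 0.448 -0.129  0.01 ] max [ 0.461 -0.124  0.03 ]
top yellow [230. 172.] 56 mean [0.55  0.082 0.121] min [0.543 0.074 0.116] max [0.557 0.09  0.126]
top yellow [280. 242.] 88 mean [ 0.414 -0.014  0.149] min [ 0.404 -0.022  0.143] max [ 0.422 -0.005  0.153]
top blue [342. 222.] 295 mean [ 0.46  -0.148  0.059] min [ 0.439 -0.17   0.053] max [ 0.481 -0.128  0.064]
top blue [235. 266.] 145 mean [0.369 0.072 0.012] min [0.357 0.055 0.002] max [0.38  0.091 0.04 ]
top copper [254. 127.] 448 mean [0.668 0.036 0.044] min [0.642 0.011 0.039] max [0.694 0.061 0.049]
top copper [330. 220.] 15 mean [ 0.467 -0.129  0.031] min [ 0.452 -0.135  0.026] max [ 0.483 -0.127  0.034]
top green [290. 210.] 16 mean [ 0.485 -0.041  0.05 ] min [ 0.479 -0.044  0.047] max [ 0.491 -0.038  0.053]
scene deck ((542.8428
[... 587 characters left out ...]
57  0.06 ] min [ 0.444 -0.171  0.058] max [ 0.48  -0.139  0.062]
scene copper [305. 152.] 10 mean [0.473 0.237 0.041] min [0.467 0.225 0.031] max [0.478 0.249 0.046]
scene copper [296. 164.] 11 mean [0.493 0.187 0.042] min [0.49  0.18  0.038] max [0.495 0.196 0.046]
scene copper [167. 240.] 113 mean [ 0.482 -0.148  0.034] min [ 0.471 -0.169  0.027] max [ 0.487 -0.127  0.041]
scene copper [310. 243.] 567 mean [0.67  0.034 0.045] min [0.642 0.009 0.021] max [0.695 0.062 0.048]
scene copper [211. 239.] 13 mean [ 0.557 -0.099  0.062] min [ 0.544 -0.105  0.049] max [ 0.567 -0.094  0.067]
scene copper [216. 258.] 159 mean [ 0.595 -0.118  0.063] min [ 0.536 -0.144  0.048] max [ 0.634 -0.077  0.069]
```

View pics/crop0.png

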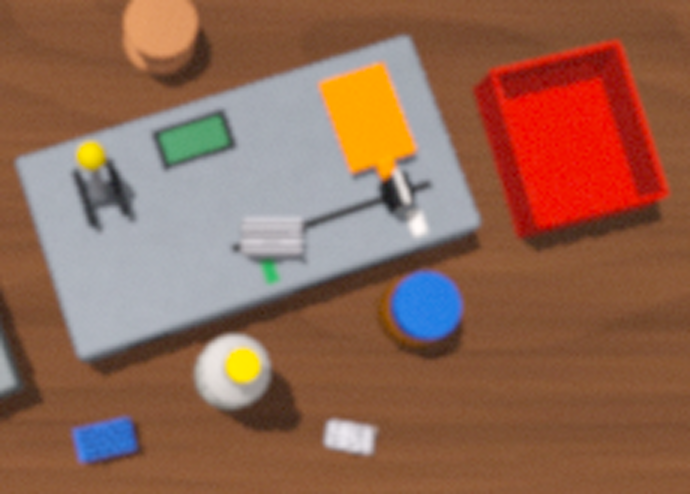

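The crop confirms it: a grey finned block lies across the track by the green mark (crop 272,237), larger than the pale one at (350,436). The bottle (232,370) and jar (427,308) stand in front.

```bash
cat >> h.py <<'E'
C=np.array([.5425,-.0277]); YAW=np.radians(18.9)
Rc=np.array([[np.cos(YAW),-np.sin(YAW)],[np.sin(YAW),np.cos(YAW)]])
def con(p): p=np.asarray(p); return np.concatenate([(p[...,:2]-C)@Rc,p[...,2:]],-1)
def wor(x,y): return C+Rc@np.array([x,y])
def goto(xy,z,th):
    """xy world target of grasp axis, z of TCP, th = world angle (deg) of closing line -> tool shifts cm & turn (turn done first)"""
    s=r.read_state(); M=R.from_quat(np.roll(s['ee_rot'],-1)).as_matrix()
    a=np.degrees(np.arctan2(M[1,1],M[0,1])); t=-((th-a+90)%180-90)
    M2=M@R.from_euler('z',t,degrees=True).as_matrix()
    d=np.array([*xy,z])-s['tcp_pos']
    print('turn %.1f  shift now-axes %s  after-turn %s | tilt %s q6 %.2f F %s g %.3f ff %.1f t %.2f'%(t,(M.T@d*100).round(2),(M2.T@d*100).round(2),M[:2,2].round(3),s['q'][5],s['force'].round(1),s['grip_width'],s['finger_force'],s['clock']))
E
python3 - <<'E'
from h import *
import pickle; a,b=pickle.load(open('f0.pkl','rb'))
for n,f in (('top',a),('scene',b)):
    P=con(pts(f));ok=f['range_z']>0
    x,y,z=P[...,0],P[...,1],P[...,2]
    m=ok&(abs(x+.035)<.035)&(y>-.07)&(y<.06)&(z>.056)&(z<.1)
    q=pts(f)[m]; t=q[q[:,2]>np.percentile(q[:,2],90)-.006]
    print(n,'heatsink z',np.percentile(q[:,2],[10,50,90]).round(4),'all',cv2.minAreaRect((q[:,:2]*1000).astype(np.float32)),'top',cv2.minAreaRect((t[:,:2]*1000).astype(np.float32)),len(t))
    # corners by ray: 2-D colour contour at height
    m=ok&(abs(x+.035)<.03)&(y>-.14)&(y<-.08)&(z>.07)&(z<.1)
    q=P[m]; print('grip con',q.mean(0).round(4),q.min(0).round(3),q.max(0).round(3),len(q))
    m=ok&(abs(x+.12)<.04)&(abs(y-.055)<.05)&(z>.02)
    q=P[m]; print('bottle con',q.min(0).round(3),q.max(0).round(3))
goto([.5,-.045],.13,0)
E
```

```text
top heatsink z [0.0583 0.0694 0.0751] all ((521.4157104492188, -63.386043548583984), (38.535037994384766, 96.76004028320312), 32.77566146850586) top ((506.5799865722656, -41.14141082763672), (39.199913024902344, 21.594263076782227), 89.94263458251953) 115
grip con [-0.0363 -0.0929  0.0835] [-0.047 -0.103  0.07 ] [-0.024 -0.086  0.089] 95
bottle con [-0.139  0.032  0.024] [-0.095  0.077  0.153]
scene heatsink z [0.0597 0.0722 0.0755] all ((520.7244262695312, -63.199607849121094), (38.76872253417969, 95.34744262695312), 31.057926177978516) top ((507.2738342285156, -41.04948425292969), (24.278154373168945, 40.87361526489258), 1.9825458526611328) 217
grip con [-0.0324 -0.0972  0.0819] [-0.047 -0.103  0.07 ] [-0.023 -0.086  0.089] 170
bottle con [-0.134  0.03   0.02 ] [-0.091  0.073  0.151]
turn 74.6  shift now-axes [-49.4  -43.48  17.39]  after-turn [-55.04  36.08  17.39] | tilt [-0.    -0.002] q6 1.57 F [0.2 0.3 0.1] g 0.998 ff 0.0 t 0.10
```

```bash
for i in 1 2 3; do python3 -m inch '[[1,[-3,-2.6,0],0],[1,[-3,-2.6,0],0],[1,[-3,-2.6,0],0],[1,[-3,-2.6,0],0],[1,[-3,-2.6,0],0]]' >/dev/null; done
python3 -m inch '[[0.6,[-2.5,-2,0],0],[0.6,[0,0,0],7],[0.6,[0,0,0],7],[0.6,[0,0,0],7],[0.6,[0,0,0],7]]' >/dev/null
python3 -m inch '[[0.6,[0,0,0],7],[0.6,[0,0,0],7],[0.6,[0,0,0],7],[0.6,[0,0,0],7],[0.6,[0,0,0],7]]' >/dev/null
python3 -m inch '[[0.6,[0,0,0],7],[0.6,[0,0,0],4],[0.6,[0,0,0],0],[0.6,[0,0,0],0],[0.6,[0,0,0],0]]' 25
python3 - <<'E'
from h import *
s=r.read_state(); f=r.grab_frame('wrist'); M=np.eye(4); M[:3,:3]=R.from_quat(np.roll(s['ee_rot'],-1)).as_matrix(); M[:3,3]=s['tcp_pos']
T=M@f['T_tool_cam']; save('w1.png',f)
q=pts(f,T); P=con(q); m=(f['range_z']>0)&(abs(P[...,0]+.035)<.03)&(P[...,1]>-.05)&(P[...,1]<.03)&(P[...,2]>.068)&(P[...,2]<.08)
q=q[m]; print(len(q),q.mean(0),cv2.minAreaRect((q[:,:2]*1000).astype(np.float32)))
goto([.507,-.041],.13,1)
E
```

```text
clock: 2.6
tcp_pos: [0.4883, -0.0153, 0.3037]
ee_rot: [-0.0, 0.703, 0.711, -0.0]
force: [-0.3, 0.3, -0.1]
grip_width: 0.596
finger_force: 0.0
322 [ 0.50638629 -0.03900235  0.07416957] ((506.489501953125, -40.06119155883789), (21.546051025390625, 40.20480728149414), 1.538111686706543)
turn -0.3  shift now-axes [-2.59  1.84 17.37]  after-turn [-2.61  1.82 17.37] | tilt [-0.  0.] q6 1.53 F [-0.7  0.3  0.3] g 0.604 ff 0.0 t 2.65
```

View pics/w1.png

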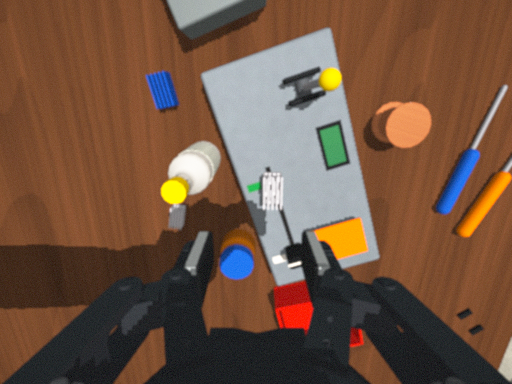

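Wrist view: heatsink at (272,190), clear of the bottle (195,170) and jar (237,255). All three views agree on (0.5065, -0.040), top at z≈0.075, yaw 1.5°. Descending now.

```bash
python3 -m inch '[[0.5,[-2.5,1.8,0],0],[0.5,[0,0,3.5],0],[0.5,[0,0,3.5],0],[0.5,[0,0,3.5],0],[0.5,[0,0,3.5],0]]' >/dev/null
python3 -m inch '[[0.5,[0,0,2],0],[0.5,[0,0,1],0],[0.5,[0,0,0],0],[0.5,[0,0,0],0],[0.5,[0,0,0],0]]'
python3 - <<'E'
from h import *
goto([.5065,-.040],.126,1.5)
E
```

```text
clock: 3.48
tcp_pos: [0.5076, -0.0402, 0.1348]
ee_rot: [0.001, 0.703, 0.711, 0.001]
force: [-0.7, -0.4, 0.2]
grip_width: 0.499
finger_force: 0.0
turn -0.9  shift now-axes [ 0.02 -0.11  0.88]  after-turn [ 0.02 -0.11  0.88] | tilt [ 0.002 -0.   ] q6 1.48 F [-0.7 -0.4  0.2] g 0.499 ff 0.0 t 3.48
```

```bash
python3 -m inch '[[0.5,[0,-0.1,0.5],0],[0.5,[0,0,0.4],0],[0.15,[0,0,0],0],[0.15,[0,0,0],0],[0.15,[0,0,0],0]]' 30
python3 -m inch '[[0.15,[0,0,0],0],[0.15,[0,0,0],0],[0.15,[0,0,-1],0],[0.15,[0,0,-3],0],[0.15,[0,0,-3],0]]' 
python3 -m inch '[[0.15,[0,0,-3],0],[0.15,[0,0,-1],0],[0.15,[0,0,0],0],[0.15,[0,0,0],0],[0.15,[0,0,0],0]]'
python3 - <<'E'
from h import *
import pickle; a,b=pickle.load(open('f0.pkl','rb'))
for f in (a,b):
    q=pts(f); h=cv2.cvtColor(f['pixels'],cv2.COLOR_RGB2HSV)
    m=(q[...,2]>.03)&(q[...,2]<.06)&(h[...,1]>150)&((h[...,0]<5)|(h[...,0]>175))&(q[...,1]<-.19)&(q[...,0]>.5)
    print(cv2.minAreaRect((q[m][:,:2]*1000).astype(np.float32)),np.percentile(q[m][:,2],95))
goto([.588,-.272],.15,1.5)
E
```

```text
clock: 3.9
tcp_pos: [0.5059, -0.0401, 0.1252]
ee_rot: [0.0, 0.703, 0.711, 0.0]
force: [-0.6, 0.0, -0.9]
grip_width: 0.251
finger_force: 30.0
clock: 4.32
tcp_pos: [0.5042, -0.04, 0.1944]
ee_rot: [-0.002, 0.703, 0.711, -0.001]
force: [0.8, 1.1, -0.2]
grip_width: 0.252
finger_force: 30.0
clock: 4.73
tcp_pos: [0.5047, -0.04, 0.2333]
ee_rot: [-0.001, 0.703, 0.711, -0.001]
force: [-0.3, -0.2, -0.1]
grip_width: 0.251
finger_force: 30.0
((588.345947265625, -265.6759338378906), (120.27767944335938, 101.09308624267578), 14.307242393493652) 0.0509160661514678
((588.9371337890625, -265.94036865234375), (121.72867584228516, 100.5487060546875), 14.124536514282227) 0.05071577743457998
turn -0.9  shift now-axes [-23.28   8.11   8.3 ]  after-turn [-23.41   7.74   8.3 ] | tilt [-0.003  0.   ] q6 1.48 F [-0.3 -0.2 -0.1] g 0.251 ff 30.0 t 4.73
```

```bash
python3 -m inch '[[0.15,[-2,0.7,0],0],[0.15,[-3.5,1.25,0],0],[0.15,[-3.5,1.25,0],0],[0.15,[-3.5,1.25,0],0],[0.15,[-3.5,1.25,0],0]]'  >/dev/null
python3 -m inch '[[0.15,[-3.5,1.25,0],0],[0.15,[-2,0.7,0],0],[0.15,[-1.2,0.45,0],0],[0.15,[0,0,0],0],[0.15,[0,0,0],0]]'
python3 - <<'E'
from h import *
goto([.5885,-.266],.088,1.5)
E
```

```text
clock: 5.57
tcp_pos: [0.5882, -0.2664, 0.2323]
ee_rot: [-0.002, 0.704, 0.71, -0.001]
force: [-1.3, 0.9, -0.2]
grip_width: 0.248
finger_force: 30.0
turn -1.0  shift now-axes [ 0.    0.09 14.43]  after-turn [ 0.    0.09 14.43] | tilt [-0.004  0.002] q6 1.14 F [-1.3  0.9 -0.2] g 0.248 ff 30.0 t 5.57
```

```bash
python3 -m inch '[[0.15,[0,0,2.5],0],[0.15,[0,0,3],0],[0.15,[0,0,3],0],[0.15,[0,0,3],0],[0.15,[0,0,1.6],0]]'  >/dev/null
python3 -m inch '[[0.15,[0,0,1],0],[0.15,[0,0,0.3],0],[0.15,[0,0,0],0],[0.15,[0,0,0],0],[0.5,[0,0,0],0]]'
python3 -m inch '[[0.5,[0,0,0],0],[0.5,[0,0,0],0],[0.5,[0,0,0],0],[0.5,[0,0,-2],0],[0.5,[0,0,-3],0]]'
python3 -m inch '[[0.5,[0,0,-3],0],[0.5,[0,0,-3],0],[0.5,[0,0,-3],0],[0.5,[0,0,0],0],[0.5,[0,0,0],0]]'
python3 - <<'E'
from h import *
a=r.grab_frame('top'); P=con(pts(a)); x,y,z=np.moveaxis(P,-1,0)
m=(abs(x+.035)<.014)&(y>-.14)&(y<-.06)&(z>.078)&(z<.092); q=P[m]
print('grip',len(q),q.mean(0),q.min(0),q.max(0)); save('top1.png',a)
# white line + white mark + orange shutter, by rays on known-height planes
h=cv2.cvtColor(a['pixels'],cv2.COLOR_RGB2HSV)
m=(h[...,0]>8)&(h[...,0]<20)&(h[...,1]>150)&(abs(z-.065)<.006)&(y<0)&(x>-.03)&(x<.08)&(y>-.15); q=P[m]
print('shutter',cv2.minAreaRect((q[:,:2]*1000).astype(np.float32)))
cv2.imwrite('pics/c1.png',cv2.resize(cv2.cvtColor(a['pixels'][120:220,280:440],cv2.COLOR_RGB2BGR),None,fx=4,fy=4,interpolation=2))
E
```

```text
clock: 6.4
tcp_pos: [0.5902, -0.2665, 0.0926]
ee_rot: [0.001, 0.703, 0.711, 0.001]
force: [0.8, 0.9, 0.9]
grip_width: 0.376
finger_force: 0.0
clock: 6.82
tcp_pos: [0.5868, -0.2653, 0.1384]
ee_rot: [-0.003, 0.703, 0.711, -0.001]
force: [0.4, -0.1, -0.0]
grip_width: 0.502
finger_force: 0.0
clock: 7.23
tcp_pos: [0.5904, -0.267, 0.2338]
ee_rot: [0.003, 0.703, 0.711, 0.001]
force: [0.1, -0.2, -0.5]
grip_width: 0.5
finger_force: 0.0
grip 84 [-0.03598014 -0.09345976  0.08462887] [-0.04670304 -0.10257735  0.07919494] [-0.0243061  -0.08650695  0.08875707]
shutter ((15.656047821044922, -93.70189666748047), (78.75265502929688, 48.52004623413086), 0.04092361778020859)
```

View pics/c1.png

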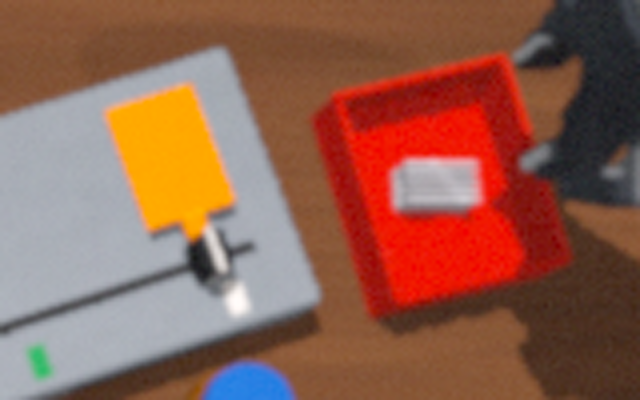

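The heatsink lies flat in the bin (crop 437,185). The selector grip (crop 210,255) sits at console (-35, -94). Next: grip it across console y.

Run:
```python
from h import *
print(wor(-.035,-.0945)); goto(wor(-.035,-.0945),.130,108.9)
```

```text
[ 0.53999721 -0.12844218]
turn 71.7  shift now-axes [13.86 -4.81 10.15]  after-turn [ -0.22 -14.67  10.15] | tilt [ 0.002 -0.001] q6 1.14 F [-0.2  1.  -0.6] g 0.496 ff 0.0 t 7.28
```

```bash
python3 -m inch '[[0.5,[2.8,-1,0],0],[0.5,[2.8,-1,0],0],[0.5,[2.8,-1,0],0],[0.5,[2.8,-1,0],0],[0.5,[2.6,-0.8,0],7]]'  >/dev/null
python3 -m inch '[[0.5,[0,0,0],7],[0.5,[0,0,0],7],[0.5,[0,0,0],7],[0.5,[0,0,0],7],[0.5,[0,0,0],7]]' >/dev/null
python3 -m inch '[[0.5,[0,0,0],7],[0.5,[0,0,0],7],[0.5,[0,0,0],7],[0.5,[0,0,0],7],[0.5,[0,0,0],1.7]]' >/dev/null
python3 -m inch '[[0.5,[0,0,0],0],[0.5,[0,0,0],0],[0.5,[0,0,0],0],[0.5,[0,0,0],0],[0.5,[0,0,0],0]]'
python3 - <<'E'
from h import *
goto(wor(-.035,-.0945),.130,108.9)
E
```

```text
clock: 8.95
tcp_pos: [0.5395, -0.1287, 0.2307]
ee_rot: [-0.0, 0.986, 0.164, -0.0]
force: [-0.6, -0.3, 0.2]
grip_width: 0.5
finger_force: 0.0
turn 0.0  shift now-axes [ 5.000e-02 -1.000e-02  1.007e+01]  after-turn [ 5.000e-02 -1.000e-02  1.007e+01] | tilt [-0.  0.] q6 2.58 F [-0.6 -0.3  0.2] g 0.500 ff 0.0 t 8.95
```

```bash
python3 -m inch '[[0.5,[0,0,2.5],0],[0.5,[0,0,2.5],0],[0.5,[0,0,2.5],0],[0.5,[0,0,1.5],0],[0.5,[0,0,0.6],0]]'  >/dev/null
python3 -m inch '[[0.5,[0,0,0.5],0],[0.5,[0,0,0],0],[0.5,[0,0,0],0],[0,[0,0,0],0],[0,[0,0,0],0]]' 25
python3 -m inch '[[0,[0,0,0],0],[0,[0,0,0],0],[0,[0,0,0],0],[0,[0,0,0],0],[0,[0,0,0],0]]'
python3 - <<'E'
from h import *
goto(wor(-.035,.005),.130,108.9); print(con(r.read_state()['tcp_pos']))
E
```

```text
clock: 9.78
tcp_pos: [0.5405, -0.1289, 0.1311]
ee_rot: [0.0, 0.986, 0.164, 0.001]
force: [0.2, 0.5, -0.1]
grip_width: 0.228
finger_force: 0.1
clock: 10.2
tcp_pos: [0.5404, -0.1288, 0.1311]
ee_rot: [0.0, 0.986, 0.164, 0.001]
force: [-1.0, 1.3, 6.0]
grip_width: 0.181
finger_force: 28.0
turn 0.0  shift now-axes [-0.03 -9.99  0.1 ]  after-turn [-0.03 -9.99  0.1 ] | tilt [ 0.002 -0.   ] q6 2.58 F [-1.   1.3  6. ] g 0.181 ff 28.0 t 10.20
[-0.0346848  -0.09493455  0.13108919]
```

```bash
python3 -m inch '[[0,[0,-0.5,0],0],[0,[0,-1,0],0],[0,[0,-1.5,0],0],[0,[0,-1.5,0],0],[0,[0,-1.5,0],0]]'
python3 -m inch '[[0,[0,-1.5,0],0],[0,[0,-1,0],0],[0,[0,-0.7,0],0],[0,[0,-0.4,0],0],[0,[0,-0.2,0],0]]'
python3 - <<'E'
from h import *
goto(wor(-.035,.005),.130,108.9); print(con(r.read_state()['tcp_pos']))
E
```

```text
clock: 10.62
tcp_pos: [0.5212, -0.0725, 0.1311]
ee_rot: [0.002, 0.987, 0.164, 0.001]
force: [0.5, -3.6, 5.9]
grip_width: 0.182
finger_force: 28.1
clock: 11.03
tcp_pos: [0.5087, -0.036, 0.1311]
ee_rot: [0.001, 0.986, 0.164, 0.001]
force: [0.0, -3.1, 5.3]
grip_width: 0.185
finger_force: 28.1
turn 0.0  shift now-axes [-0.04 -0.19  0.11]  after-turn [-0.04 -0.19  0.11] | tilt [ 0.003 -0.002] q6 2.74 F [ 0.  -3.1  5.3] g 0.185 ff 28.1 t 11.03
[-0.03463017  0.00305845  0.13106039]
```

```bash
python3 -m inch '[[0,[0,-0.2,0],0],[0,[0,-0.1,0],0],[0,[0,-0.1,0],0],[0,[0,0,0],0],[0,[0,0,0],0]]'
python3 -m inch '[[0,[0,-0.1,0],0],[0,[0,-0.1,0],0],[0,[0,0,0],0],[0,[0,0,0],0],[0,[0,0,0],0]]'
python3 - <<'E'
from h import *
s=r.read_state();print(con(s['tcp_pos']),s['force'][:2]@Rc)
E
```

```text
clock: 11.45
tcp_pos: [0.5077, -0.0329, 0.1311]
ee_rot: [0.001, 0.986, 0.164, 0.001]
force: [0.3, -2.9, 6.9]
grip_width: 0.183
finger_force: 28.2
clock: 11.87
tcp_pos: [0.5076, -0.0325, 0.1311]
ee_rot: [0.003, 0.987, 0.164, 0.001]
force: [1.8, -8.3, 4.4]
grip_width: 0.183
finger_force: 28.0
[-0.0345831   0.00674434  0.13108159] [-1.0192732  -8.38088263]
```

Force rose from 3 to 8 N with little motion, so this is the end stop. One more millimetre to seat it, then release, rise and look.

```bash
python3 -m inch '[[0,[0,-0.1,0],0],[0,[0,0,0],0],[0,[0,0,0],0],[0,[0,0,0],0],[0,[0,0,0],0]]'
python3 -m inch '[[0.4,[0,0,0],0],[0.4,[0,0,0],0],[0.4,[0,0,0],0],[0.4,[0,0,-2],0],[0.4,[0,0,-3],0]]'
python3 -m inch '[[0,[0,3,-3],0],[0,[0,3,0],0],[0,[0,3,0],0],[0,[0,1.5,0],0],[0,[0,0,0],0]]'
python3 - <<'E'
from h import *
a=r.grab_frame('top'); b=r.grab_frame('scene')
for f in (a,b):
    P=con(pts(f)); x,y,z=np.moveaxis(P,-1,0); h=cv2.cvtColor(f['pixels'],cv2.COLOR_RGB2HSV)
    red=((h[...,0]<5)|(h[...,0]>175))&(h[...,1]>150)&(abs(z-.056)<.006)&(abs(x-.035)<.03)&(abs(y+.098)<.03)
    q=P[red]; print('button',len(q),len(q) and (q.mean(0).round(4),q.min(0).round(4),q.max(0).round(4)))
    o=(h[...,0]>8)&(h[...,0]<20)&(h[...,1]>150)&(abs(z-.064)<.005)&(x>-.012)&(x<.06)&(abs(y)<.1); q=P[o]; print('shutter',cv2.minAreaRect((q[:,:2]*1000).astype(np.float32)))
cv2.imwrite('pics/c2.png',cv2.cvtColor(np.vstack([cv2.resize(a['pixels'][125:225,190:370],(540,300)),cv2.resize(b['pixels'][130:310,140:340],(333,300))[:, :].repeat(1,1) if 0 else cv2.resize(b['pixels'][160:300,130:382],(540,300))]),cv2.COLOR_RGB2BGR))
goto(wor(.035,-.098),.15,108.9)
E
```

```text
clock: 12.28
tcp_pos: [0.5075, -0.0323, 0.1311]
ee_rot: [0.004, 0.987, 0.163, 0.001]
force: [2.4, -10.7, 3.0]
grip_width: 0.187
finger_force: 27.9
clock: 12.7
tcp_pos: [0.5028, -0.0288, 0.1775]
ee_rot: [-0.001, 0.986, 0.164, -0.004]
force: [0.3, 0.1, -0.3]
grip_width: 0.402
finger_force: 0.0
clock: 13.12
tcp_pos: [0.5404, -0.1304, 0.2091]
ee_rot: [0.0, 0.987, 0.163, 0.0]
force: [0.1, -0.5, -0.1]
grip_width: -0.001
finger_force: 0.0
button 106 (array([ 0.0337, -0.0962,  0.0561]), array([ 0.0219, -0.1087,  0.0501]), array([ 0.0473, -0.0847,  0.0613]))
shutter ((22.331687927246094, 5.943809509277344), (68.4964828491211, 48.007808685302734), 0.05087878182530403)
button 140 (array([ 0.0358, -0.0994,  0.0574]), array([ 0.0206, -0.1095,  0.052 ]), array([ 0.0468, -0.0876,  0.0597]))
shutter ((23.013389587402344, 4.0550689697265625), (69.5639877319336, 49.87419891357422), 1.5606344938278198)
turn -0.0  shift now-axes [7.11 0.46 5.84]  after-turn [7.11 0.46 5.84] | tilt [-0.002  0.002] q6 2.58 F [ 0.7 -0.1  0.1] g 0.001 ff 0.0 t 13.22
```

View pics/c2.png

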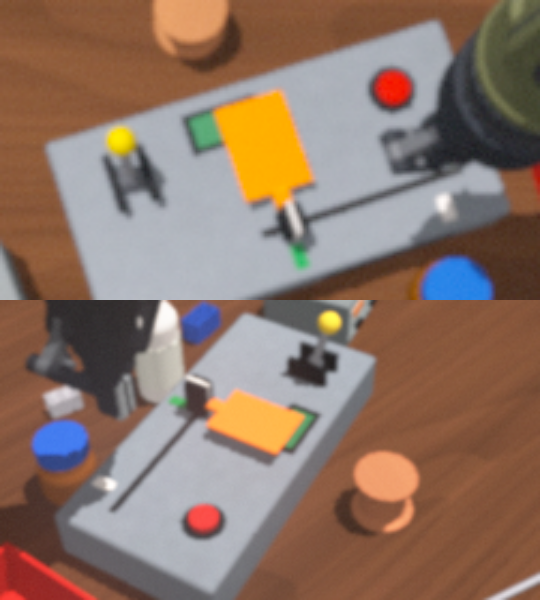

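The selector grip (290,222 in the crop) is at the green mark, the shutter is clear and the red button (392,90) is exposed. Now pressing it.

```bash
python3 -m inch '[[0,[3.5,0.2,0],0],[0,[3.6,0.3,0],0],[0,[0,0,2.5],0],[0,[0,0,2.5],0],[0,[0,0,1.5],0]]' >/dev/null
python3 -m inch '[[0,[0,0,0.8],0],[0,[0,0,0],0],[0,[0,0,0],0],[0,[0,0,0],0],[0,[0,0,0],0]]'
python3 - <<'E'
from h import *
goto(wor(.035,-.098),.125,108.9)
E
```

```text
clock: 14.05
tcp_pos: [0.6091, -0.1099, 0.1379]
ee_rot: [0.0, 0.986, 0.164, 0.001]
force: [0.2, 0.6, 0.1]
grip_width: 0.0
finger_force: 0.0
turn 0.0  shift now-axes [-0.14 -0.14  1.29]  after-turn [-0.14 -0.14  1.29] | tilt [ 0.003 -0.   ] q6 2.63 F [0.2 0.6 0.1] g 0.000 ff 0.0 t 14.05
```

```bash
python3 -m inch '[[0,[-0.1,-0.1,0.4],0],[0,[0,0,0.3],0],[0,[0,0,0.2],0],[0,[0,0,0.2],0],[0,[0,0,0],0]]'
python3 -m inch '[[0,[0,0,0.2],0],[0,[0,0,0],0],[0,[0,0,0.1],0],[0,[0,0,0],0],[0,[0,0,0],0]]'
```

```text
clock: 14.47
tcp_pos: [0.6074, -0.1095, 0.1255]
ee_rot: [0.0, 0.986, 0.164, 0.0]
force: [-0.6, -0.0, 2.9]
grip_width: -0.0
finger_force: 1.7
clock: 14.88
tcp_pos: [0.6074, -0.1094, 0.1245]
ee_rot: [0.0, 0.986, 0.164, 0.001]
force: [-3.1, 0.7, 13.6]
grip_width: 0.001
finger_force: 7.0
```

13.6 N, so the button is bottomed. Retracting and looking for the dropped lever.

```bash
python3 -m inch '[[0,[0,0,0],0],[0,[0,0,-2],0],[0,[0,0,-3],0],[0,[0,0,-3],0],[0,[0,0,0],0]]'
python3 - <<'E'
from h import *
for n in ('top','scene'):
    f=r.grab_frame(n); P=con(pts(f)); x,y,z=np.moveaxis(P,-1,0); h=cv2.cvtColor(f['pixels'],cv2.COLOR_RGB2HSV)
    m=(h[...,0]>22)&(h[...,0]<35)&(h[...,1]>150)&(abs(y-.1)<.04)&(abs(x)<.08)&(z>.06); q=P[m]
    v,u=np.nonzero(m); T=f['T']; print(n,u.mean(),v.mean(),len(q),q.mean(0).round(4),q.max(0).round(4)); print('ray at z=.083',con(ray(f,u.mean(),v.mean(),.083)))
goto(wor(-.023,.1),.137,108.9)
E
```

```text
clock: 15.3
tcp_pos: [0.6098, -0.1099, 0.208]
ee_rot: [0.002, 0.986, 0.164, 0.004]
force: [1.4, -0.8, 0.4]
grip_width: 0.005
finger_force: 0.0
top 241.078125 206.546875 64 [-0.0252  0.1011  0.0893] [-0.016   0.1096  0.0942]
ray at z=.083 [-0.02433461  0.10087661  0.083     ]
scene 252.54545454545453 171.11363636363637 44 [-0.021   0.0968  0.0902] [-0.0149  0.1077  0.0936]
ray at z=.083 [-0.02554874  0.10462194  0.083     ]
turn -0.0  shift now-axes [ -5.84 -19.87   6.6 ]  after-turn [ -5.83 -19.87   6.6 ] | tilt [ 0.003 -0.001] q6 2.63 F [-0.6  0.2 -0.4] g -0.001 ff 0.0 t 15.40
```

The lever has dropped: ball at console (-23, 101, 83). Now to grip the ball across y and raise it along its arc.

```bash
python3 -m inch '[[0.45,[-0.9,-3.3,0],0],[0.45,[-1,-3.3,0],0],[0.45,[-1,-3.3,0],0],[0.45,[-1,-3.3,0],0],[0.45,[-1,-3.3,0],0]]' >/dev/null
python3 -m inch '[[0.45,[-0.9,-3.4,0],0],[0.45,[0,0,0],0],[0.45,[0,0,0],0],[0.45,[0,0,0],0],[0.45,[0,0,0],0]]'
python3 - <<'E'
from h import *
goto(wor(-.023,.1005),.135,108.9)
E
```

```text
clock: 16.23
tcp_pos: [0.4881, 0.0595, 0.2017]
ee_rot: [0.0, 0.987, 0.164, -0.0]
force: [-0.1, 0.7, 0.7]
grip_width: 0.45
finger_force: 0.0
turn -0.1  shift now-axes [ 0.03 -0.04  6.67]  after-turn [ 0.03 -0.04  6.67] | tilt [-0.001 -0.   ] q6 2.93 F [-0.1  0.7  0.7] g 0.450 ff 0.0 t 16.23
```

```bash
python3 -m inch '[[0.45,[0,0,2],0],[0.45,[0,0,2],0],[0.45,[0,0,2],0],[0.45,[0,0,0.6],0],[0.45,[0,0,0],0]]' >/dev/null
python3 -m inch '[[0.45,[0,0,0],0],[0.45,[0,0,0],0],[0.1,[0,0,0],0],[0.1,[0,0,0],0],[0.1,[0,0,0],0]]' 20
python3 -m inch '[[0.1,[0,0,0],0],[0.1,[0,0,0],0],[0.1,[0,0,0],0],[0.1,[0,0,0],0],[0.1,[0,0,0],0]]'
python3 - <<'E'
from h import *
s=r.read_state(); print(con(s['tcp_pos']))
p=None
for a in np.linspace(1.10,-.22,12):
    c=np.array([30-60*np.sin(a),56+60*np.cos(a)]); 
    if p is not None: print((c-p).round(1)/10,end=' ')
    p=c
E
```

```text
clock: 17.07
tcp_pos: [0.4885, 0.0606, 0.1375]
ee_rot: [-0.0, 0.986, 0.164, 0.001]
force: [0.4, 2.2, 4.9]
grip_width: 0.214
finger_force: 19.5
clock: 17.48
tcp_pos: [0.4885, 0.0606, 0.1374]
ee_rot: [-0.0, 0.986, 0.164, 0.001]
force: [-0.5, 2.2, 6.5]
grip_width: 0.214
finger_force: 19.6
[-0.02253144  0.10105169  0.13743459]
[0.36 0.62] [0.44 0.57] [0.5  0.52] [0.56 0.45] [0.61 0.38] [0.65 0.31] [0.68 0.23] [0.71 0.14] [0.72 0.06] [ 0.72 -0.03] [ 0.71 -0.11]
```

```bash
python3 -m inch '[[0.1,[0.36,0,-0.62],0],[0.1,[0.44,0,-0.57],0],[0.1,[0.5,0,-0.52],0],[0.1,[0.56,0,-0.45],0],[0.1,[0.61,0,-0.38],0]]'
python3 -m inch '[[0.1,[0.65,0,-0.31],0],[0.1,[0.68,0,-0.23],0],[0.1,[0.71,0,-0.14],0],[0.1,[0.72,0,-0.06],0],[0.1,[0.72,0,0.03],0]]'
python3 -m inch '[[0.1,[0.5,0,0.08],0],[0.1,[0,0,0],0],[0.1,[0,0,0],0],[0.1,[0,0,0],0],[0.1,[0,0,0],0]]'
python3 - <<'E'
from h import *
s=r.read_state(); print(con(s['tcp_pos']),s['grip_width'])
f=r.grab_frame('top'); g=r.grab_frame('scene')
cv2.imwrite('pics/c3.png',cv2.cvtColor(cv2.resize(g['pixels'][100:240,180:380],(600,420)),cv2.COLOR_RGB2BGR))
E
```

```text
clock: 17.9
tcp_pos: [0.5106, 0.0682, 0.1621]
ee_rot: [0.0, 0.986, 0.164, -0.001]
force: [-2.0, 1.8, -0.1]
grip_width: 0.212
finger_force: 19.7
clock: 18.32
tcp_pos: [0.5453, 0.08, 0.1693]
ee_rot: [-0.0, 0.986, 0.164, 0.001]
force: [-1.7, 1.5, 2.3]
grip_width: 0.211
finger_force: 20.3
clock: 18.73
tcp_pos: [0.549, 0.0812, 0.1684]
ee_rot: [-0.0, 0.986, 0.164, 0.0]
force: [-0.7, 3.1, 5.2]
grip_width: 0.216
finger_force: 20.6
[0.04139435 0.10095051 0.16841083] 0.21571735419166282
```

View pics/c3.png

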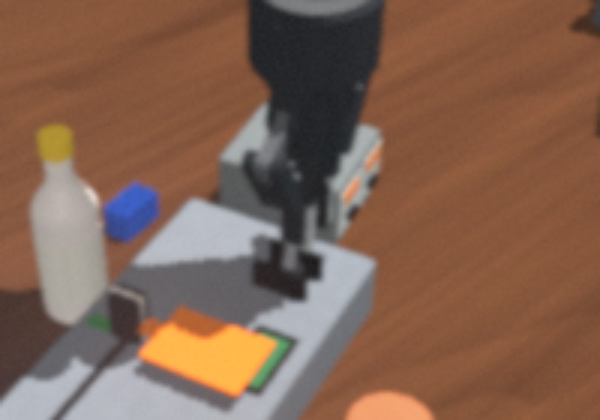

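The fingers hold the ball over the cheeks (290,250) at console x≈41, past upright. Releasing and rising.

```bash
python3 -m inch '[[0.25,[0,0,0],0],[0.35,[0,0,0],0],[0.5,[0,0,0],0],[0.5,[0,0,0],0],[0.5,[0,0,-0.5],0]]'
python3 -m inch '[[0.5,[0,0,-2],0],[0.5,[0,0,-3],0],[0.5,[0,0,-3],0],[0.5,[0,0,-3],0],[0.5,[0,0,0],0]]'
python3 -m inch '[[0.5,[-3,3,-1],0],[0.5,[-3.4,2,0],0],[0.5,[-3.4,2,0],0],[0.5,[-3.4,2,0],0],[0.5,[-1,1,0],0]]' >/dev/null
python3 -m inch '[[0.5,[0,0,0],0],[0.5,[0,0,0],0],[0.5,[0,0,0],0],[0.5,[0,0,0],0],[0.5,[0,0,0],0]]'
python3 - <<'E'
from h import *
for n in ('top','scene'):
    f=r.grab_frame(n); P=con(pts(f)); x,y,z=np.moveaxis(P,-1,0); h=cv2.cvtColor(f['pixels'],cv2.COLOR_RGB2HSV)
    m=(h[...,0]>22)&(h[...,0]<35)&(h[...,1]>150)&(abs(y-.1)<.04)&(abs(x)<.08)&(z>.06); q=P[m]
    print(n,len(q),len(q) and (q.mean(0).round(4),q.max(0).round(4)))
    save('end_%s.png'%n,f)
E
```

```text
clock: 19.25
tcp_pos: [0.5479, 0.0806, 0.1721]
ee_rot: [0.0, 0.986, 0.164, -0.001]
force: [0.4, -0.2, -0.1]
grip_width: 0.5
finger_force: 0.0
clock: 19.67
tcp_pos: [0.5516, 0.0812, 0.2897]
ee_rot: [0.0, 0.986, 0.164, 0.005]
force: [1.2, -0.1, 1.8]
grip_width: 0.497
finger_force: 0.0
clock: 20.5
tcp_pos: [0.4484, -0.0571, 0.2925]
ee_rot: [-0.0, 0.986, 0.165, 0.0]
force: [-1.1, -0.5, -0.6]
grip_width: 0.503
finger_force: 0.0
top 62 (array([0.0423, 0.1013, 0.1204]), array([0.0505, 0.1094, 0.125 ]))
scene 72 (array([0.0469, 0.0958, 0.1197]), array([0.0544, 0.106 , 0.1251]))
```

View pics/end_scene.png

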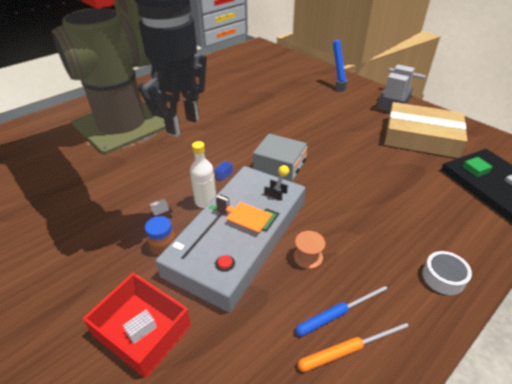

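The lever is up by itself (283,170), the selector is at the green mark (222,204), the heatsink is in the bin (140,326) and the other objects have not moved. Handing in.

```bash
python3 -c "
from station import r
print(r.finish_job())"
```

```text
the job is handed in; nothing more can be done
None
```

The job is done and handed in at about 20.6 s: heatsink in the red bin, selector at its end stop, test button pressed fully so the lever dropped, lever lifted and staying up, with the bottle, jar, spool and drawer box left where they stood.

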